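# Balance the lamp boom on its bench stand

### The arm

A 7-joint arm with a two-finger parallel gripper is mounted at the origin on the work surface. World frame = base frame: x ahead of the robot, y to its left, z up, the work surface at z = 0. Lengths are in mm, angles in rad, forces in N, time in s.
With the tool pointing down it reaches from about 400 to 750 mm from the base axis. Payload 19.5 kg.
Tool frame: the origin (TCP) lies between the finger pads; the fingertips stand 22 mm ahead of it and the grasp point (between the pads) lies 3 mm ahead of it; z points along the fingers, y is the line along which they close (so a half turn about z gives the same grasp; the last joint's range is limited). The gripper opens to 85 mm and grips with 20 to 120 N. Pads are 22 mm wide; open, the fingers measure 114 mm over their backs; the gripper's body (76 mm by 85 mm) begins 54 mm behind the grasp point. The pads swing forward as they close: fully open they stand 13 mm farther back than shut.
Start: joints at [-1.144, 0.707, -0.028, 1.485, 0.022, 0.951, -0.075], TCP at [259.778, 512.942, 221.368] pointing down, gripper open.
Joint ranges: [-2.71, 2.71], [-0.32, 2.16], [-1.57, 1.52], [0, 2.45], [-1.46, 4.6], [0, 2.02], [-2.83, 2.83]. Speed limits (rad/s): [1.89, 1.89, 2.57, 2.57, 3.01, 3.01, 3.01].

### API

Orientations are given as a 3x3 rotation matrix whose columns are the frame's x, y, z axes.
In Python, from workcell import arm gives the robot as it stands.
- The arm moves only by the tool apply_moves, never from a script. Its argument "series" is a list of rows, each a list of 7 numbers: the shift along the tool's x, y, z as a fraction of full scale, then the turn, a rotation vector about the tool's x, y, z as a fraction of full scale, then the closure, from -1 (fully open) to 1 (shut). A call has 1 to 10 rows; each row shifts and turns the commanded pose from where the row before left it, along the tool's axes as they then stand; what a row does not reach is not made up. Full scale, the value 1, is 100 mm for a shift and 90 degrees for a turn. A row lasts 1/10 s, in which the tool goes at most 50 mm and 8.59 degrees, less where a joint would pass 70% of its speed; a pose out of reach is approached as far as the arm can. A call with a number of a shift or a turn outside -1 to 1 is refused whole. A call with a gripper value outside its range is refused whole. The fingers move at their own pace and stop on an object; "squeeze" is the grip in N (left out, the last holds). Time passes only in rows, so rows that do not move let the fingers close. It gives the time, the measured TCP pose, the force, the opening and the grip force at its end, in the units of the state.
- arm.get_obs(): the state, without advancing time (a new reading comes with each control period).
- arm.get_image(name): name is "scene" or "top" or "wrist"; returns a dict with "img" (400x640x3 uint8, red, green, blue), "vertical_fov" (degrees; the focal length in pixels is half the picture's height over the tangent of half this angle, whatever the lens; pixels are square), "cx", "cy" (the principal point, pixels), "distortion" ([k1, k2, p1, p2, k3] as OpenCV has them; the pictures are not rectified), "position" and "orientation" of the camera in the world. Camera axes: x right, y down, z forward; pixel columns grow to the right and rows downward; lengths in mm; the calibration is good to about 2 mm. A picture is of the moment at which its call begins. There is no depth.
- arm.hand_in(): hands the job in; it is judged then, once.
The state is a dict: "t": time; "qpos": joint angles; "joint_velocities": joint speeds; "joint_torque": joint torques, N m; "tool_pos": TCP position; "orientation": TCP orientation; "contact_force": force on the tool from outside, world axes, zero at the start; "ft_torque": the same for the moment, N m; "grip_width": finger opening in mm; "grasp_force": force on a finger pad.
Only numpy, scipy, OpenCV 4.12 (cv2) and the standard library are available. Lean on these libraries where they do the work, as an engineer would, in place of code of your own. Each camera call takes 0.05 s, during which the arm holds its last target. There are 200 camera calls.

### The job

The weight inside the lamp boom has shifted, so find where the boom now balances: lift it a little off the table at a trial point, feel or see which end is heavy, set it down and let go (do this at least once). Then take it again at a better point and lay it across the saddle of the low stand, down between the two lips, so that it stays there balanced and level on the saddle alone when you let go; knock nothing over.

Things in the scene. Friction and masses are not known exactly. Their poses are not given: they have to be found in the camera images.
- boom: Lamp boom: straight aluminium box tube lying on the table on its narrow side, 400 mm long overall, 24 wide, 36 tall, 0.67 kg. Origin: middle of the length, on the underside; y axis along the tube to the LED head, z up. A steel weight is stuck inside at an unknown place: the boom balances somewhere within 75 mm of the origin, either side. Gripped lightly far from there it tips in the fingers.
- boom_head (a point): End of the boom with the flat black LED head (52 mm long, 54 wide, 30 tall, its underside 4 mm above the tube's): point on the end face at underside height, 200 mm from the boom's origin along its +y. Plain tube to grip runs from the head to the cap, y = -190 to +145 mm.
- boom_cap (a point): Other end of the boom, with a black end cap (26 mm wide): point on the end face at underside height, 200 mm from the boom's origin along its -y.
- stand: Low lamp stand, fixed to the table: dark steel foot 80 x 110 x 12 mm, short round post 22 mm thick, on top a flat saddle plate 52 mm (x) by 30 mm (y). Origin: centre of the foot's underside. The boom lies on the saddle along the stand's y axis, either way round, between two lips along y on the plate's x edges, 4 mm high, 36 mm apart.
- saddle (a point): Centre of the flat top of the saddle, between the lips, 60 mm above the table. The saddle bears the boom over 30 mm of its length (15 mm each way from this point along the stand's y axis), so the boom stays level only if its balance point lies within that.
- cups: A stack of four clear plastic specimen cups, 180 mm tall, 104 mm wide, to the left of the stand; leave it standing. Origin: centre of its underside.
- jar: A glass jar with a metal lid, 95 mm tall, 72 mm wide, to the left; leave it standing. Origin: centre of its underside.
- spray: A white spray bottle with a green trigger head, about 200 mm tall, 74 mm wide, to the right of the stand; leave it standing. Origin: centre of its underside.
There are look-alikes about, which are no part of the job. What is shaped like the stand but purple is not meant.

How it is judged (in metres and radians):
On the way, in this order (a step that is already met when the one before it is completed fails the run):
1. a trial lift: the boom's middle is raised at least 10 mm off the table in the fingers (height (world z) of boom above 0.01 m and contact force between the fingers and boom above 1 N), for 0.2 s.
2. the boom is set down, let go and at rest (contact force between the fingers and boom below 0.05 N and linear speed of boom below 0.02 m/s and angular speed of boom below 0.1 rad/s), for 0.2 s.
3. the boom is taken again, its middle at least 30 mm above the table in the fingers (height (world z) of boom above 0.03 m and contact force between the fingers and boom above 1 N), for 0.2 s.
At the end, for the whole second after the job is handed in: The lamp boom lies at rest on the saddle between its lips (tube centre line within 9 mm of the saddle's centre, underside of its middle 55 to 63.5 mm above the table), level within 0.06 rad, the stand carrying its whole weight (over 5.8 N of 6.6 N), and is let go (angle between boom's own z axis and vertical below 0.06 rad and height (world z) of boom between 0.055 and 0.0635 m and contact force between boom and stand above 5.8 N and x of saddle in the frame of boom between -0.009 and 0.009 m and linear speed of boom below 0.02 m/s and angular speed of boom below 0.1 rad/s); the robot touches nothing.
It fails at once if the stack of cups is knocked over (angle between cups's own z axis and vertical above 0.6 rad).
It fails at once if the jar is knocked over (angle between jar's own z axis and vertical above 0.6 rad).
It fails at once if the spray bottle is knocked over (angle between spray's own z axis and vertical above 0.6 rad).
It also fails if it takes over 54 s, if anything falls off the work surface, if the arm or the gripper's body presses on something with over 40 N, if the wrist force passes 120 N, or if a joint passes its speed limit or range.

## Working session

There is one attempt and no reset: what is moved stays moved. The work goes in short steps, Python scripts to look and compute and a tool call to move; the robot and the scene stay as the last step left them, time stands still between calls to the robot, and variables do not carry over. Pictures are saved under pics/ and viewed, at most 12 in all, crops included, and the job is handed in when it is done.

Besides the shell and the picture viewer there is one more tool, called after "Request:" by a JSON object that holds its "method" and its "body", one argument or row to a line. apply_moves: Moves the arm, as the interface text tells. Its arguments: {"type":"object","properties":{"series":{"type":"array"},"squeeze":{"type":"number"}},"required":["series"]}

```bash
mkdir -p pics
cat > h.py <<'E'
import numpy as np, cv2
from workcell import arm
def get(n,f=None):
    d=arm.get_image(n)
    if f: cv2.imwrite('pics/'+f,d['img'][:,:,::-1])
    return d
def K(d):
    f=200/np.tan(np.radians(d['vertical_fov'])/2)
    return np.array([[f,0,d['cx']],[0,f,d['cy']],[0,0,1.]])
def cast(d,px,z):
    p=cv2.undistortPoints(np.array(px,float).reshape(-1,1,2),K(d),np.array(d['distortion'],float))[:,0]
    r=np.c_[p,np.ones(len(p))]@np.array(d['orientation']).T
    o=np.array(d['position'],float)
    return o+r*((z-o[2])/r[:,2])[:,None]
def proj(d,P):
    R=np.array(d['orientation']);o=np.array(d['position'],float)
    c=(np.array(P,float)-o)@R
    return cv2.projectPoints(c.reshape(-1,1,3),np.zeros(3),np.zeros(3),K(d),np.array(d['distortion'],float))[0][:,0]
E
python3 - <<'E'
from h import *
a=get('top','top1.png');b=get('scene','scene1.png')
for d in(a,b):print(d['position'],np.round(d['orientation'],3).tolist(),d['vertical_fov'])
o=arm.get_obs();print({k:np.round(v,3).tolist() for k,v in o.items()})
E
```

```text
[ 424.2587665   -26.29630468 1157.34091847] [[0.03, -0.995, 0.1], [-0.999, -0.028, 0.015], [-0.013, -0.1, -0.995]] 54.66977003322699
[1278.90923311  129.20113426  955.60911957] [[-0.189, 0.736, -0.65], [0.982, 0.143, -0.124], [0.002, -0.661, -0.75]] 48.6448622629026
{'t': 0.1, 'qpos': [-1.144, 0.707, -0.028, 1.485, 0.022, 0.951, -0.075], 'joint_velocities': [0.0, -0.0, 0.0, -0.002, 0.001, 0.0, -0.0], 'joint_torque': [0.003, -88.431, 1.237, -23.646, 0.017, 0.005, -0.0], 'tool_pos': [259.69, 512.76, 220.993], 'orientation': [[-0.892, 0.452, -0.0], [0.452, 0.892, -0.001], [-0.0, -0.001, -1.0]], 'contact_force': [-0.233, 0.462, 0.302], 'ft_torque': [0.032, 0.004, 0.048], 'grasp_force': 0.0, 'grip_width': 85.453}
```

View pics/top1.png

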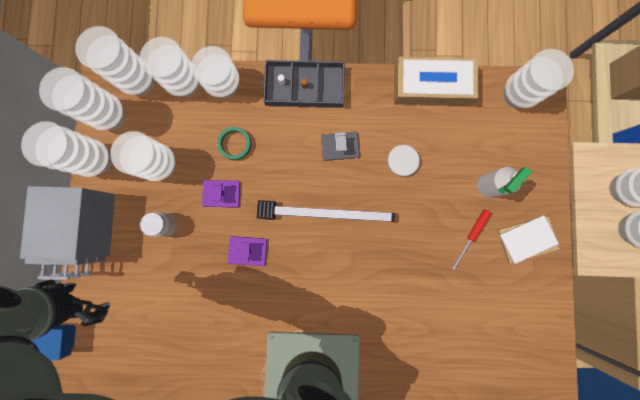

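View pics/scene1.png

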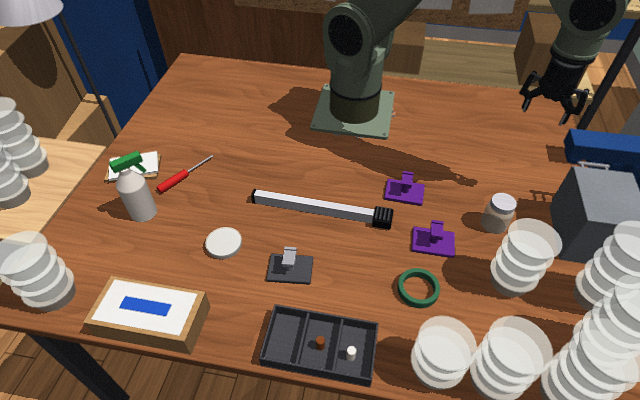

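The top view shows the boom running from its head at (266,210) to its cap at (395,217). The grey stand is at (340,146), with purple decoys at (221,193) and (247,251). The spray bottle is at (500,183), the jar at (155,225), and cups are on the left. The boom and stand are nearly parallel along world y.

Run:
```python
from h import *
d=get('top');im=d['img'].astype(int)
hsv=cv2.cvtColor(d['img'],cv2.COLOR_RGB2HSV)
def comps(m,box,amin):
    mm=np.zeros(m.shape,np.uint8);x0,y0,x1,y1=box;mm[y0:y1,x0:x1]=m[y0:y1,x0:x1]*255
    cs,_=cv2.findContours(mm,cv2.RETR_EXTERNAL,cv2.CHAIN_APPROX_NONE)
    return [c for c in cs if cv2.contourArea(c)>amin]
# white tube
m=(hsv[...,1]<70)&(hsv[...,2]>130)
for c in comps(m,(250,195,410,230),100):
    r=cv2.minAreaRect(c);b=cv2.boxPoints(r);print('tube',r);P=cast(d,b,36);print(P.round(1))
m=hsv[...,2]<60
for c in comps(m,(245,195,410,230),15):
    r=cv2.minAreaRect(c);print('blk',r,cast(d,cv2.boxPoints(r),30).round(1).tolist())
m=(hsv[...,1]<70)
for c in comps(m,(315,125,365,165),100):
    r=cv2.minAreaRect(c);print('foot',r,cast(d,cv2.boxPoints(r),12).round(1).tolist())
m=(hsv[...,1]<70)&(hsv[...,2]>105)
for c in comps(m,(315,125,365,165),20):
    r=cv2.minAreaRect(c);print('sad',r,cast(d,cv2.boxPoints(r),62).round(1).tolist())
cv2.imwrite('pics/crop.png',cv2.resize(d['img'][120:235,240:410,::-1],None,fx=4.5,fy=4.5,interpolation=cv2.INTER_CUBIC))
```

```text
tube ((332.8896484375, 213.37586975097656), (116.44577026367188, 9.21935749053955), 3.3664605617523193)
[[ 468.3  122.7   36. ]
 [ 495.1  122.2   36. ]
 [ 485.  -214.9   36. ]
 [ 458.4 -213.7   36. ]]
blk ((269.5823059082031, 209.9293975830078), (10.0472412109375, 16.64314079284668), 4.39870548248291) [[458.1, 153.9, 30.0], [506.6, 152.3, 30.0], [505.2, 122.9, 30.0], [456.7, 124.6, 30.0]]
foot ((339.7686767578125, 145.35850524902344), (26.116561889648438, 36.084720611572266), 85.42607879638672) [[716.9, -3.8, 12.0], [728.6, -112.1, 12.0], [649.1, -120.0, 12.0], [637.5, -12.4, 12.0]]
sad ((339.5689697265625, 145.3275909423828), (25.993236541748047, 35.62651062011719), 85.2363510131836) [[703.9, -4.8, 62.0], [715.3, -107.0, 62.0], [639.7, -114.7, 62.0], [628.3, -13.2, 62.0]]
```

View pics/crop.png

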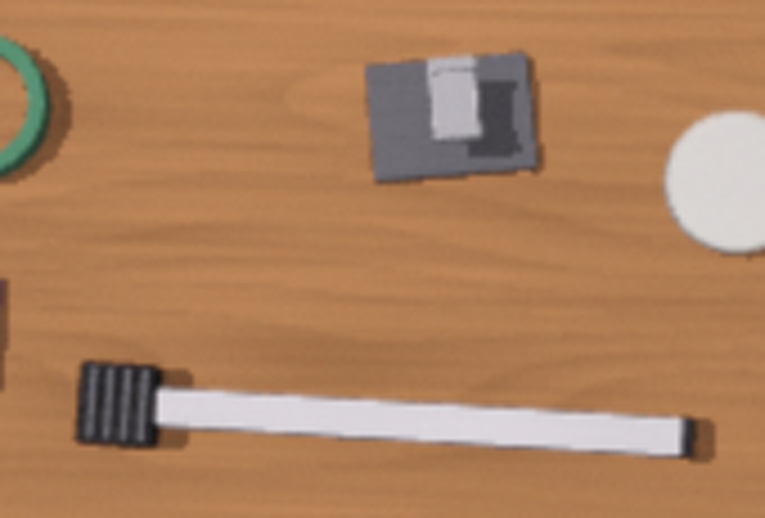

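```bash
cat >> h.py <<'E'
from scipy.spatial.transform import Rotation as Rt
def plan(xyz,yaw,n):
    """rows to move TCP to xyz with tool y at world angle yaw(deg), pointing down"""
    o=arm.get_obs();R=np.array(o['orientation']);p=np.array(o['tool_pos'])
    y=np.radians(yaw);ty=np.array([np.cos(y),np.sin(y),0]);tz=np.array([0,0,-1.]);Rg=np.c_[np.cross(ty,tz),ty,tz]
    rv=Rt.from_matrix(R.T@Rg).as_rotvec()/n
    s=(np.array(xyz,float)-p)/n
    for i in range(n):
        print(np.round(np.r_[R.T@s/100,rv/(np.pi/2)],3).tolist())
        R=R@Rt.from_rotvec(rv).as_matrix()
E
python3 - <<'E'
from h import *
d=get('top')
px=[[428/4.5+240,60/4.5+120],[475/4.5+240,58/4.5+120],[481/4.5+240,137/4.5+120],[433/4.5+240,140/4.5+120]]
P=cast(d,px,62);print(P.round(1),P.mean(0))
plan([477,-24,120],-1.7,16)
E
```

```text
[[706.6 -46.2  62. ]
 [708.7 -76.3  62. ]
 [657.3 -81.3  62. ]
 [654.5 -50.8  62. ]] [681.77459514 -63.66529835  62.        ]
[-0.273, -0.238, 0.063, -0.0, 0.0, 0.045]
[-0.289, -0.218, 0.063, -0.0, 0.0, 0.045]
[-0.304, -0.197, 0.063, -0.0, 0.0, 0.045]
[-0.317, -0.175, 0.063, -0.0, 0.0, 0.045]
[-0.328, -0.152, 0.063, -0.0, 0.0, 0.045]
[-0.338, -0.129, 0.063, -0.0, 0.0, 0.045]
[-0.346, -0.105, 0.063, -0.0, 0.0, 0.045]
[-0.353, -0.08, 0.063, -0.0, 0.0, 0.045]
[-0.358, -0.055, 0.063, -0.0, 0.0, 0.045]
[-0.361, -0.029, 0.063, -0.0, 0.0, 0.045]
[-0.362, -0.004, 0.063, -0.0, 0.0, 0.045]
[-0.361, 0.022, 0.063, -0.0, 0.0, 0.045]
[-0.359, 0.047, 0.063, -0.0, 0.0, 0.045]
[-0.355, 0.073, 0.063, -0.0, 0.0, 0.045]
[-0.349, 0.098, 0.063, -0.0, 0.0, 0.045]
[-0.341, 0.122, 0.063, -0.0, 0.0, 0.045]
```

Saddle centre is about (682,-63.5) and the foot centre agrees. Now I'll move above the boom's middle.

Request:
{"method": "apply_moves", "body": {
  "series": [
    [-0.273,-0.238,0.02,0,0,0.045,-1],
    [-0.289,-0.218,0.02,0,0,0.045,-1],
    [-0.304,-0.197,0.04,0,0,0.045,-1],
    [-0.317,-0.175,0.06,0,0,0.045,-1],
    [-0.328,-0.152,0.06,0,0,0.045,-1],
    [-0.338,-0.129,0.06,0,0,0.045,-1],
    [-0.346,-0.105,0.06,0,0,0.045,-1],
    [-0.353,-0.08,0.06,0,0,0.045,-1],
    [-0.358,-0.055,0.06,0,0,0.045,-1],
    [-0.361,-0.029,0.08,0,0,0.045,-1]
  ]
}}

```text
t: 1.2
tool_pos: [396.1, 176.1, 169.3]
orientation: [[-0.382, 0.924, 0.0], [0.924, 0.382, 0.0], [-0.0, 0.0, -1.0]]
contact_force: [0.4, 0.3, -0.4]
grip_width: 85.6
grasp_force: 0.0
```

Request:
{"method": "apply_moves", "body": {
  "series": [
    [-0.362,-0.004,0.08,0,0,0.045,-1],
    [-0.361,0.022,0.08,0,0,0.045,-1],
    [-0.359,0.047,0.08,0,0,0.045,-1],
    [-0.355,0.073,0.08,0,0,0.045,-1],
    [-0.349,0.098,0.08,0,0,0.045,-1],
    [-0.341,0.122,0.08,0,0,0.045,-1],
    [0,0,0,0,0,0,-1],
    [0,0,0,0,0,0,-1]
  ]
}}

```text
t: 2.0
tool_pos: [477.1, -24.3, 121.1]
orientation: [[0.03, 1.0, -0.001], [1.0, -0.03, 0.0], [0.0, -0.001, -1.0]]
contact_force: [-0.3, 0.1, 0.2]
grip_width: 85.4
grasp_force: 0.0
```

Run:
```python
from h import *
w=get('wrist','w1.png')
o=arm.get_obs();print({k:np.round(v,3).tolist() for k,v in o.items()})
u=np.array([.0297,.9996,0]);c=np.array([477.3,-24.4,36])
print(proj(w,[c,c+u*100,c-u*100,c+[12,0,0],c-[12,0,0]]).round(0).tolist())
plan([477,-24,31],-1.7,3)
```

```text
{'t': 2.05, 'qpos': [-0.078, 0.737, 0.108, 1.952, -0.164, 0.461, 0.121], 'joint_velocities': [-0.02, -0.009, -0.006, 0.005, 0.0, -0.003, 0.0], 'joint_torque': [2.736, -78.251, 4.522, -12.995, 0.039, -0.019, 0.015], 'tool_pos': [477.051, -23.411, 121.374], 'orientation': [[0.028, 1.0, -0.0], [1.0, -0.028, 0.0], [0.0, -0.0, -1.0]], 'contact_force': [0.491, 0.292, -0.446], 'ft_torque': [0.012, 0.002, 0.008], 'grasp_force': 0.0, 'grip_width': 84.947}
[[317.0, 203.0], [317.0, 75.0], [317.0, 306.0], [331.0, 203.0], [303.0, 203.0]]
[-0.002, 0.0, 0.301, -0.0, -0.0, 0.0]
[-0.002, -0.0, 0.301, -0.0, -0.0, 0.0]
[-0.002, -0.0, 0.301, -0.0, -0.0, 0.0]
```

View pics/w1.png

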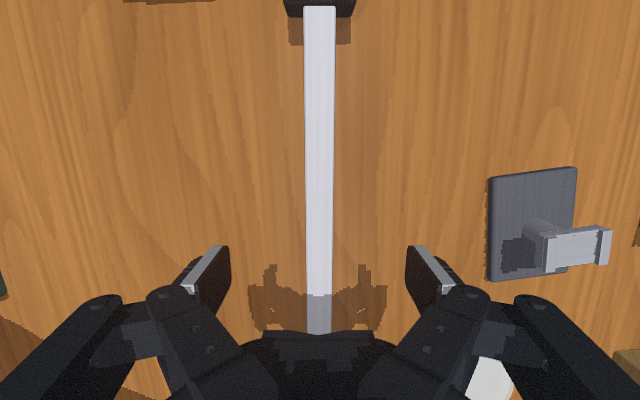

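The wrist view shows the tube centred at column 319, between the fingers and straight, with its head at the top. That is within 2 mm of the prediction, so I'll descend, grip and lift by a small amount.

Request:
{"method": "apply_moves", "body": {
  "series": [
    [0,0,0.3,0,0,0,-1],
    [0,0,0.3,0,0,0,-1],
    [0,0,0.3,0,0,0,-1],
    [0,0,0,0,0,0,-1],
    [0,0,0,0,0,0,1],
    [0,0,0,0,0,0,1],
    [0,0,0,0,0,0,1],
    [0,0,0,0,0,0,1],
    [0,0,0,0,0,0,1],
    [0,0,0,0,0,0,1]
  ],
  "squeeze": 80
}}

```text
t: 3.05
tool_pos: [477.3, -23.9, 31.6]
orientation: [[0.029, 1.0, 0.0], [1.0, -0.029, -0.0], [-0.0, 0.0, -1.0]]
contact_force: [0.6, 0.3, -0.2]
grip_width: 0.5
grasp_force: 0.0
```

```bash
cat >> h.py <<'E'
def ft(n=6):
    a=[]
    for i in range(n):
        arm.get_image('wrist');o=arm.get_obs();a.append(np.r_[o['contact_force'],o['ft_torque']])
    return np.mean(a,0).round(3),np.std(a,0).round(3)
E
python3 - <<'E'
from h import *
print(ft());o=arm.get_obs();print(o['tool_pos'],o['grip_width'],o['grasp_force'])
E
```

```text
(array([-0.066, -0.045, -0.008, -0.003, -0.012,  0.02 ]), array([0.284, 0.461, 0.404, 0.027, 0.026, 0.03 ]))
[477.21591089 -23.97137374  31.3906707 ] -0.291138823589611 0.0
```

Request:
{"method": "apply_moves", "body": {
  "series": [
    [0,0,-0.1,0,0,0,1],
    [0,0,-0.15,0,0,0,1],
    [0,0,0,0,0,0,1],
    [0,0,0,0,0,0,1],
    [0,0,0,0,0,0,1],
    [0,0,0,0,0,0,1]
  ]
}}

```text
t: 3.95
tool_pos: [477.1, -24.0, 56.1]
orientation: [[0.029, 1.0, -0.001], [1.0, -0.029, -0.0], [-0.0, -0.001, -1.0]]
contact_force: [-0.5, 0.2, -0.0]
grip_width: -0.3
grasp_force: 0.0
```

Run:
```python
from h import *
print(ft());o=arm.get_obs();print(o['tool_pos'],o['orientation'],o['grip_width'],o['grasp_force'])
get('scene','s2.png');get('wrist','w2.png')
```

```text
(array([ 0.014, -0.011, -0.058,  0.008, -0.003, -0.004]), array([0.412, 0.48 , 0.569, 0.039, 0.026, 0.015]))
[477.22626107 -23.95561538  56.30711049] [[ 2.89963922e-02  9.99579496e-01 -1.98936020e-04]
 [ 9.99579510e-01 -2.89964145e-02 -1.09707794e-04]
 [-1.15430092e-04 -1.95671239e-04 -9.99999974e-01]] -0.005005044694000175 0.0
```

View pics/s2.png

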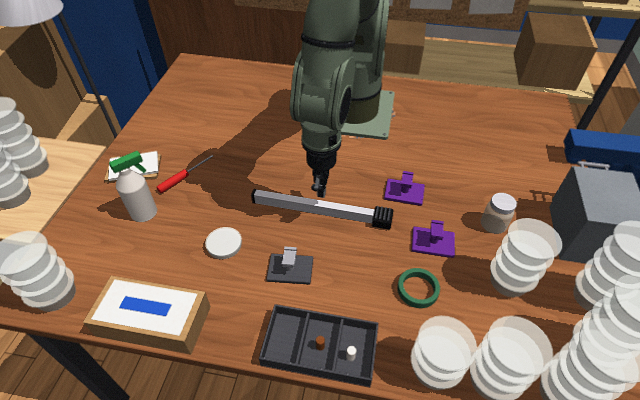

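The scene view shows the boom unmoved and the fingers shut, apparently just behind it near (318,190). The grasp missed, so I need to know why.

```bash
python3 - <<'E'
from h import *
s=get('scene');w=get('wrist');t=get('top')
p=[477.2,-24,56.3-22]
print(proj(s,[p]),proj(w,[p]),proj(t,[p]))
u=np.array([.0297,.9996,0]);v=np.array([.9996,-.0297,0]);c=np.array([477.3,-24.4,0])
P=[c+v*a+u*b+np.array([0,0,36]) for a in(-12,12) for b in(-190,148)]
print(proj(s,P).round(0).tolist())
A=cv2.resize(s['img'][120:250,230:410,::-1],None,fx=4.4,fy=4.4)
cv2.imwrite('pics/c3.png',A)
print(w['position'],w['orientation'])
E
python3 -c "
import cv2,numpy as np
a=cv2.imread('pics/c3.png')[:, :400];b=cv2.resize(cv2.imread('pics/w2.png')[100:400,130:510],(400,316))
import sys
h=max(a.shape[0],316);o=np.zeros((572,800,3),np.uint8);o[:a.shape[0],:400]=a;o[:316,400:]=b;cv2.imwrite('pics/c3b.png',o)"
```

```text
[[321.57618609 203.52945412]] [[316.64793378 230.30201468]] [[325.15634773 212.98572207]]
[[257.0, 189.0], [375.0, 209.0], [255.0, 195.0], [374.0, 215.0]]
[479.81475779  43.95123718 208.3626963 ] [[ 9.99575471e-01 -2.80783563e-02 -7.77712343e-03]
 [-2.91354979e-02 -9.63512348e-01 -2.66073444e-01]
 [-2.24494737e-05  2.66187079e-01 -9.63921386e-01]]
```

View pics/c3b.png

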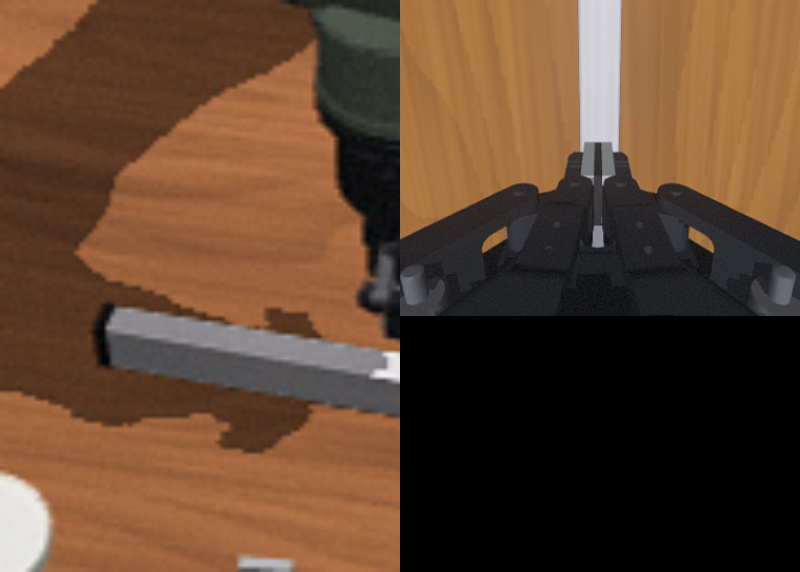

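The shut fingers are centred over the tube but above it, so the tips sit higher than assumed. I'll estimate how much higher.

Run:
```python
from h import *
s=get('scene');w=get('wrist')
for z in (24,34,40,46,52,58): print(z,proj(s,[[477.2,-24,z]]).round(1),proj(w,[[477.2,-24,z]]).round(1))
A=cv2.resize(s['img'][150:220,280:370,::-1],None,fx=6,fy=6,interpolation=cv2.INTER_NEAREST)
B=cv2.resize(w['img'][205:275,275:365,::-1],None,fx=6,fy=6,interpolation=cv2.INTER_NEAREST)[:, :260]
cv2.imwrite('pics/c4.png',np.hstack([A,B]))
```

```text
24 [[321.6 206. ]] [[316.7 224.6]]
34 [[321.6 203.6]] [[316.6 230.1]]
40 [[321.6 202.2]] [[316.6 233.7]]
46 [[321.6 200.7]] [[316.6 237.5]]
52 [[321.6 199.3]] [[316.5 241.5]]
58 [[321.6 197.8]] [[316.5 245.9]]
```

View pics/c4.png

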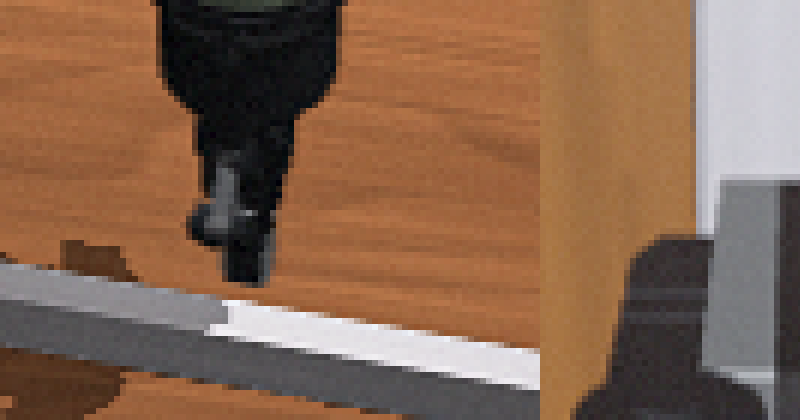

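Run:
```python
from h import *
s=get('scene');w=get('wrist')
for z in (34,46,52,58,64,70): print(z,[proj(s,[[477.2+a,-24+b,z]]).round(1).tolist() for a,b in((6,11),(6,-11))],proj(w,[[477.2-6,-13,z],[477.2,-13,z]]).round(1).tolist())
```

```text
34 [[[325.1, 205.8]], [[317.3, 204.6]]] [[306.5, 213.9], [316.1, 213.6]]
46 [[[325.1, 202.9]], [[317.3, 201.7]]] [[305.7, 220.3], [316.0, 220.0]]
52 [[[325.1, 201.4]], [[317.2, 200.3]]] [[305.3, 223.8], [315.9, 223.5]]
58 [[[325.1, 200.0]], [[317.2, 198.8]]] [[304.9, 227.6], [315.9, 227.3]]
64 [[[325.1, 198.5]], [[317.2, 197.3]]] [[304.4, 231.7], [315.8, 231.4]]
70 [[[325.2, 197.0]], [[317.2, 195.9]]] [[303.9, 236.1], [315.7, 235.7]]
```

Request:
{"method": "apply_moves", "body": {
  "series": [
    [0,0,0,0,0,0,-1],
    [0,0,0,0,0,0,-1],
    [0,0,0,0,0,0,-1],
    [0,0,0,0,0,0,-1],
    [0,0,0,0,0,0,-1],
    [0,0,0.15,0,0,0,-1],
    [0,0,0.1,0,0,0,-1],
    [0,0,0.05,0,0,0,-1],
    [0,0,0,0,0,0,-1]
  ]
}}

```text
t: 5.6
tool_pos: [476.9, -24.0, 25.9]
orientation: [[0.029, 1.0, -0.001], [1.0, -0.029, -0.0], [-0.0, -0.001, -1.0]]
contact_force: [-0.3, -0.8, -0.2]
grip_width: 86.0
grasp_force: 0.0
```

Run:
```python
from h import *
print(ft(2));o=arm.get_obs();print(o['tool_pos'],o['grip_width'])
s=get('scene');w=get('wrist')
A=cv2.resize(s['img'][150:220,280:370,::-1],None,fx=5,fy=5,interpolation=cv2.INTER_NEAREST)
B=cv2.resize(w['img'][160:340,160:480,::-1],None,fx=1.1,fy=1.1)
o=np.zeros((350,800+10,3),np.uint8)[:, :800];o[:,:450]=A;o[:198,450:800]=B[:198,:350];cv2.imwrite('pics/c5.png',o)
```

```text
(array([ 0.188, -0.362,  0.461,  0.   , -0.008,  0.001]), array([0.525, 0.118, 0.336, 0.023, 0.025, 0.009]))
[477.25534374 -23.98035612  26.58638652] 85.51404105857178
```

View pics/c5.png

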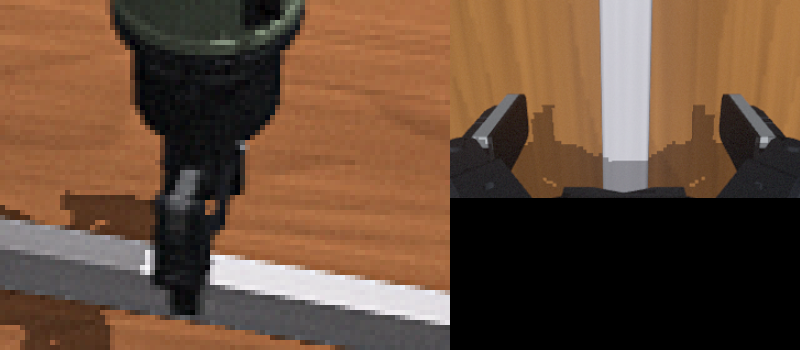

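Run:
```python
from h import *
s=get('scene');w=get('wrist')
for z in (5,15,25,35,45,55): print(z,proj(s,[[520,-13,z],[520,-35,z],[530,-24,z]]).round(1).tolist(),proj(w,[[520,-13,z]]).round(1).tolist())
```

```text
5 [[322.5, 222.5], [314.7, 221.3], [317.9, 224.7]] [[384.6, 212.0]]
15 [[322.5, 220.2], [314.7, 219.0], [317.9, 222.4]] [[388.3, 217.2]]
25 [[322.6, 217.9], [314.7, 216.7], [317.9, 220.1]] [[392.5, 223.0]]
35 [[322.6, 215.5], [314.6, 214.3], [317.9, 217.7]] [[397.1, 229.5]]
45 [[322.6, 213.1], [314.6, 212.0], [317.9, 215.3]] [[402.4, 236.9]]
55 [[322.6, 210.7], [314.5, 209.5], [317.8, 212.9]] [[408.5, 245.3]]
```

Both views put the tips about 11 mm above the reported TCP when shut and about 25 mm above it when open. The stated figure is 22 mm below, so the TCP reading is about 33 mm too low. I'll go by the images: a TCP reading of about 0 puts the closed tips near z = 12.

Request:
{"method": "apply_moves", "body": {
  "series": [
    [0,0,0.1,0,0,0,-1],
    [0,0,0.1,0,0,0,-1],
    [0,0,0.06,0,0,0,-1],
    [0,0,0,0,0,0,-1]
  ],
  "squeeze": 80
}}

```text
t: 6.3
tool_pos: [476.7, -23.9, -0.7]
orientation: [[0.029, 1.0, -0.002], [1.0, -0.029, 0.0], [-0.0, -0.002, -1.0]]
contact_force: [0.3, 1.5, 0.5]
grip_width: 85.5
grasp_force: 0.0
```

Request:
{"method": "apply_moves", "body": {
  "series": [
    [0,0,0,0,0,0,1],
    [0,0,0,0,0,0,1],
    [0,0,0,0,0,0,1],
    [0,0,0,0,0,0,1],
    [0,0,0,0,0,0,1],
    [0,0,0,0,0,0,1],
    [0,0,0,0,0,0,1]
  ]
}}

```text
t: 7.0
tool_pos: [477.5, -24.0, 0.9]
orientation: [[0.029, 1.0, 0.001], [1.0, -0.029, -0.0], [-0.0, 0.001, -1.0]]
contact_force: [-0.6, 0.6, 10.5]
grip_width: 22.6
grasp_force: 80.2
```

Run:
```python
from h import *
print(ft());o=arm.get_obs();print(o['tool_pos'],o['grip_width'],o['grasp_force'])
```

```text
(array([-0.137,  0.12 , 11.085,  0.055,  0.173,  0.018]), array([0.485, 0.392, 0.592, 0.02 , 0.023, 0.031]))
[477.55176563 -23.9559114    0.9038326 ] 22.410538901866982 80.15464425086975
```

Gripped. Now the trial lift.

Request:
{"method": "apply_moves", "body": {
  "series": [
    [0,0,-0.1,0,0,0,1],
    [0,0,-0.15,0,0,0,1],
    [0,0,0,0,0,0,1],
    [0,0,0,0,0,0,1],
    [0,0,0,0,0,0,1],
    [0,0,0,0,0,0,1]
  ]
}}

```text
t: 7.9
tool_pos: [477.0, -23.9, 24.9]
orientation: [[0.029, 1.0, -0.001], [1.0, -0.029, -0.0], [-0.0, -0.001, -1.0]]
contact_force: [-0.4, 0.4, -6.1]
grip_width: 22.8
grasp_force: 79.3
```

Run:
```python
from h import *
print(ft(16));o=arm.get_obs();print(o['tool_pos'],o['grip_width'],o['grasp_force'])
s=get('scene','s6.png')
# bottom edge profile of the tube: its lit/shaded bright top band per column is used for tilt
w=get('wrist');cv2.imwrite('pics/c6.png',cv2.resize(s['img'][150:260,230:410,::-1],None,fx=4.4,fy=4.4))
```

```text
(array([ 3.180e-01,  1.310e-01, -6.775e+00,  2.210e-01, -1.600e-02,
       -5.000e-03]), array([0.478, 0.441, 0.563, 0.022, 0.027, 0.024]))
[477.25905952 -23.95337485  25.4088382 ] 22.90395971389965 79.26193714141846
```

View pics/c6.png

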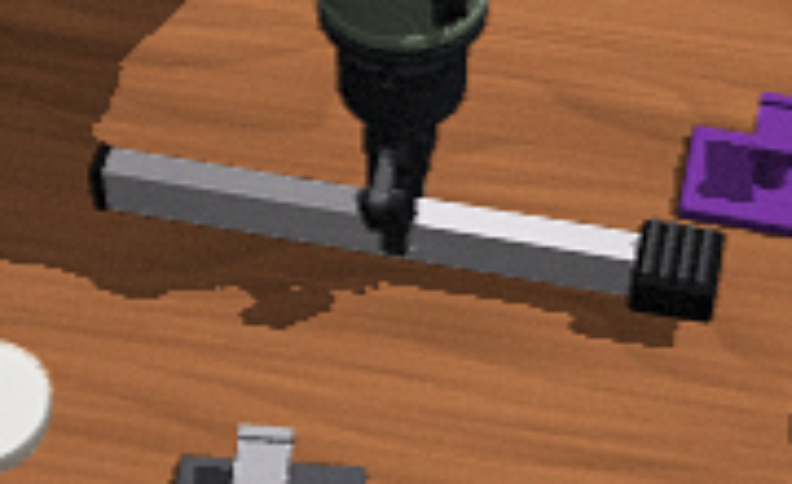

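The lifted boom shows its cap end at left (100,180) and head at right (680,270), with the fingers at (390,210). The moment of 0.22 N m suggests the cap side is heavy by about 33 mm. I'll check the sign from the tilt.

Run:
```python
from h import *
s=get('scene')
u=np.array([.0297,.9996,0]);v=np.array([.9996,-.0297,0]);c=np.array([477.3,-24.4,0])
for h in (30,36,50,56,61,66): print(h,proj(s,[c+v*12-u*190+np.array([0,0,h]),c+v*12+u*148+np.array([0,0,h])]).round(1).tolist())
```

```text
30 [[255.0, 196.6], [373.5, 216.8]]
36 [[254.8, 195.1], [373.7, 215.3]]
50 [[254.2, 191.8], [374.2, 212.0]]
56 [[254.0, 190.3], [374.4, 210.5]]
61 [[253.8, 189.0], [374.5, 209.3]]
66 [[253.6, 187.8], [374.7, 208.1]]
```

The cap end sits about 6 mm lower, which agrees with the moment. The balance point is about 33 mm toward the cap. I'll set the boom down, let go, shift and regrip.

Request:
{"method": "apply_moves", "body": {
  "series": [
    [0,0,0.1,0,0,0,1],
    [0,0,0.1,0,0,0,1],
    [0,0,0.05,0,0,0,1],
    [0,0,0,0,0,0,1],
    [0,0,0,0,0,0,-1],
    [0,0,0,0,0,0,-1],
    [0,0,0,0,0,0,-1],
    [0,0,0,0,0,0,-1],
    [0,0,0,0,0,0,-1],
    [0,0,0,0,0,0,-1]
  ]
}}

```text
t: 9.85
tool_pos: [477.3, -23.9, 0.4]
orientation: [[0.029, 1.0, -0.0], [1.0, -0.029, -0.0], [-0.0, -0.0, -1.0]]
contact_force: [0.3, -0.4, 0.6]
grip_width: 85.7
grasp_force: 0.0
```

Request:
{"method": "apply_moves", "body": {
  "series": [
    [-0.11,0,0,0,0,0,-1],
    [-0.11,0,0,0,0,0,-1],
    [-0.11,0,0,0,0,0,-1],
    [0,0,0,0,0,0,-1],
    [0,0,0,0,0,0,1],
    [0,0,0,0,0,0,1],
    [0,0,0,0,0,0,1],
    [0,0,0,0,0,0,1],
    [0,0,0,0,0,0,1],
    [0,0,0,0,0,0,1]
  ]
}}

```text
t: 10.85
tool_pos: [476.2, -56.7, 0.6]
orientation: [[0.029, 1.0, -0.0], [1.0, -0.029, 0.0], [0.0, -0.0, -1.0]]
contact_force: [-1.2, 1.6, 7.5]
grip_width: 22.6
grasp_force: 80.3
```

Request:
{"method": "apply_moves", "body": {
  "series": [
    [0,0,0,0,0,0,1],
    [0,0,-0.1,0,0,0,1],
    [0,0,-0.2,0,0,0,1],
    [0,0,-0.3,0,0,0,1],
    [0,0,-0.3,0,0,0,1],
    [0,0,-0.2,0,0,0,1],
    [0,0,0,0,0,0,1],
    [0,0,0,0,0,0,1],
    [0,0,0,0,0,0,1]
  ]
}}

```text
t: 11.75
tool_pos: [475.8, -56.8, 109.4]
orientation: [[0.029, 1.0, -0.002], [1.0, -0.029, 0.0], [0.0, -0.002, -1.0]]
contact_force: [1.0, -0.7, -7.9]
grip_width: 22.6
grasp_force: 79.8
```

Run:
```python
from h import *
print(ft(16));o=arm.get_obs();print(o['tool_pos'],o['grip_width'],o['grasp_force'])
cv2.imwrite('pics/t7.png',get('top')['img'][:,:,::-1])
s=get('scene');cv2.imwrite('pics/c7.png',cv2.resize(s['img'][110:290,220:420,::-1],None,fx=3.3,fy=3.3))
```

```text
(array([ 4.800e-02, -2.080e-01, -6.489e+00,  1.700e-02,  1.400e-02,
       -1.000e-03]), array([0.468, 0.426, 0.44 , 0.021, 0.027, 0.028]))
[476.28465488 -56.94426667 110.41529851] 22.402567803327166 79.7966480255127
```

The residual is 0.017 N m, so the balance point is 2.6 mm from the grip. Now I'll carry the boom over the saddle.

Run:
```python
from h import *
plan([681.5,-61,112],5.8,10)
```

```text
[0.002, 0.205, -0.002, 0.0, 0.0, -0.008]
[-0.001, 0.205, -0.002, 0.0, 0.0, -0.008]
[-0.003, 0.205, -0.002, 0.0, 0.0, -0.008]
[-0.006, 0.205, -0.002, 0.0, 0.0, -0.008]
[-0.009, 0.205, -0.002, 0.0, 0.0, -0.008]
[-0.011, 0.205, -0.002, 0.0, 0.0, -0.008]
[-0.014, 0.205, -0.002, 0.0, 0.0, -0.008]
[-0.017, 0.205, -0.002, 0.0, 0.0, -0.008]
[-0.019, 0.204, -0.002, 0.0, 0.0, -0.008]
[-0.022, 0.204, -0.002, 0.0, 0.0, -0.008]
```

Request:
{"method": "apply_moves", "body": {
  "series": [
    [0,0.105,0,0,0,-0.008,1],
    [0,0.205,0,0,0,-0.008,1],
    [-0.003,0.205,0,0,0,-0.008,1],
    [-0.006,0.205,0,0,0,-0.008,1],
    [-0.009,0.205,0,0,0,-0.008,1],
    [-0.011,0.205,0,0,0,-0.008,1],
    [-0.014,0.205,0,0,0,-0.008,1],
    [-0.017,0.205,0,0,0,-0.01,1],
    [-0.02,0.204,0,0,0,-0.01,1],
    [-0.02,0.204,0,0,0,-0.007,1]
  ]
}}

```text
t: 13.65
tool_pos: [671.9, -60.9, 110.1]
orientation: [[-0.102, 0.995, -0.001], [0.995, 0.102, -0.0], [-0.0, -0.001, -1.0]]
contact_force: [0.4, -0.2, -7.0]
grip_width: 22.3
grasp_force: 79.7
```

Request:
{"method": "apply_moves", "body": {
  "series": [
    [0,0.1,0,0,0,0,1],
    [0,0,0.12,0,0,0,1],
    [0,0,0.12,0,0,0,1],
    [0,0,0,0,0,0,1],
    [0,0,0,0,0,0,1],
    [0,0,0,0,0,0,1]
  ]
}}

```text
t: 14.25
tool_pos: [681.4, -59.9, 86.9]
orientation: [[-0.101, 0.995, 0.0], [0.995, 0.101, -0.0], [-0.0, 0.0, -1.0]]
contact_force: [-1.0, -1.0, -7.2]
grip_width: 22.7
grasp_force: 79.7
```

Run:
```python
from h import *
o=arm.get_obs();print(o['tool_pos'],np.degrees(np.arctan2(o['orientation'][1][1],o['orientation'][0][1])),o['grip_width'])
s=get('scene');w=get('wrist')
A=cv2.resize(s['img'][200:310,210:400,::-1],None,fx=4.2,fy=4.2)[:,:,]
B=cv2.resize(w['img'][100:340,160:480,::-1],(400,300))
C=np.zeros((600,800,3),np.uint8);C[:300,:400]=B;C[:300,400:]=cv2.resize(s['img'][210:300,240:360,::-1],(400,300));t=get('top');C[300:,:400]=cv2.resize(t['img'][110:185,290:390,::-1],(400,300));cv2.imwrite('pics/c8.png',C)
```

```text
[681.3987081  -59.86625785  86.85888569] 5.803146541532818 22.731533993744225
```

View pics/c8.png

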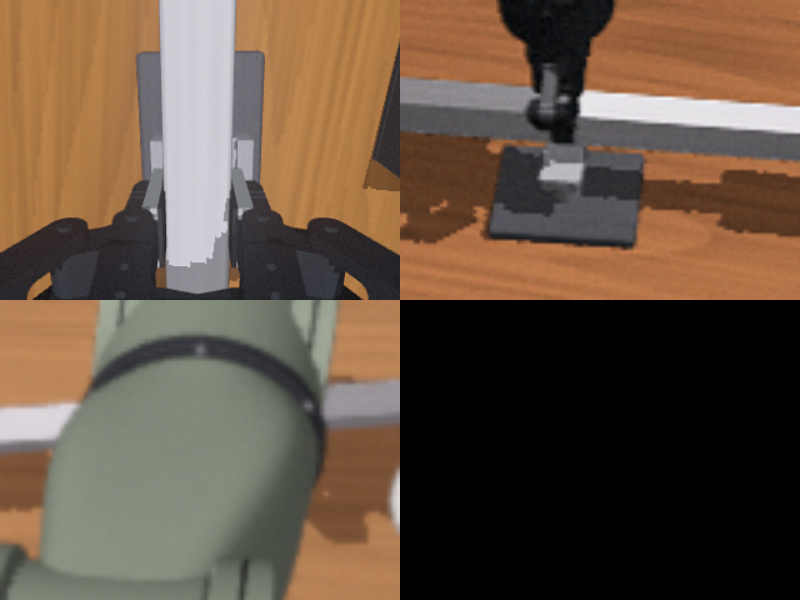

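The wrist view shows the saddle plate straddling the tube. Plate centre is at column 203 and tube centre at 197, so the tube is about 2 mm short in +x. In the scene view the fingers (562) line up with the plate (561) along y. I'll correct by 2 mm and descend.

Request:
{"method": "apply_moves", "body": {
  "series": [
    [0,0.02,0.08,0,0,0,1],
    [0,0,0.08,0,0,0,1],
    [0,0,0.05,0,0,0,1],
    [0,0,0.02,0,0,0,1],
    [0,0,0.01,0,0,0,1],
    [0,0,0,0,0,0,1],
    [0,0,0,0,0,0,1]
  ]
}}

```text
t: 15.1
tool_pos: [683.5, -59.6, 62.6]
orientation: [[-0.101, 0.995, 0.0], [0.995, 0.101, -0.0], [-0.0, 0.0, -1.0]]
contact_force: [0.3, 0.2, -6.0]
grip_width: 22.8
grasp_force: 80.0
```

Run:
```python
from h import *
print(ft(4));o=arm.get_obs();print(o['tool_pos'])
```

```text
(array([-0.204,  0.066, -6.938,  0.015,  0.007,  0.014]), array([0.396, 0.518, 0.373, 0.016, 0.029, 0.018]))
[683.45959341 -59.62001726  62.57131748]
```

Request:
{"method": "apply_moves", "body": {
  "series": [
    [-0.01,0,0.01,0,0,0,1],
    [0,0,0.005,0,0,0,1],
    [0,0,0.005,0,0,0,1],
    [0,0,0,0,0,0,1],
    [0,0,0,0,0,0,1]
  ]
}}

```text
t: 15.8
tool_pos: [683.4, -60.8, 60.7]
orientation: [[-0.101, 0.995, -0.0], [0.995, 0.101, -0.0], [-0.0, -0.0, -1.0]]
contact_force: [-3.6, -0.6, 3.8]
grip_width: 22.8
grasp_force: 81.1
```

Run:
```python
from h import *
print(ft(4));o=arm.get_obs();print(o['tool_pos'])
```

```text
(array([-4.38 , -1.953,  5.02 , -0.281,  1.087, -0.013]), array([0.391, 0.584, 0.841, 0.023, 0.068, 0.033]))
[683.44706557 -60.74126582  60.70990442]
```

The boom has touched the saddle at the right height. I'll ease off slightly and release gently.

Request:
{"method": "apply_moves", "body": {
  "series": [
    [0,0,-0.005,0,0,0,1],
    [0,0,0,0,0,0,1],
    [0,0,0,0,0,0,1]
  ],
  "squeeze": 20
}}

```text
t: 16.3
tool_pos: [683.6, -60.5, 60.8]
orientation: [[-0.101, 0.995, 0.0], [0.995, 0.101, 0.0], [-0.0, 0.0, -1.0]]
contact_force: [-0.5, -1.3, -2.8]
grip_width: 22.6
grasp_force: 80.5
```

Run:
```python
from h import *
print(ft(4));o=arm.get_obs();print(o['tool_pos'],o['grasp_force'])
d=get('scene');w=get('wrist')
C=np.hstack([cv2.resize(w['img'][100:340,160:480,::-1],(400,300)),cv2.resize(d['img'][210:300,240:360,::-1],(400,300))]);cv2.imwrite('pics/c9.png',C)
hsv=cv2.cvtColor(w['img'],cv2.COLOR_RGB2HSV)
for r in (120,215,222,230): print(r,''.join('%d,'%v for v in w['img'][r,260:380:2].mean(1)))
```

```text
(array([ 7.900e-02, -6.260e-01, -4.295e+00, -1.240e-01, -4.400e-02,
        4.000e-03]), array([0.178, 0.407, 1.148, 0.023, 0.082, 0.024]))
[683.52093542 -60.49928059  60.75714557] 80.39607167243958
120 115,118,121,124,126,126,128,128,126,123,125,129,127,129,179,194,205,206,206,206,205,206,209,209,209,207,206,207,207,208,209,211,210,210,208,205,208,205,205,208,207,208,203,187,119,131,133,130,133,131,136,135,135,138,133,129,130,135,135,132,
215 126,125,95,100,107,106,107,107,108,111,113,107,108,110,106,155,193,205,204,205,205,205,207,208,208,207,205,205,207,207,210,211,206,208,205,205,205,207,205,209,209,201,185,113,114,111,110,110,111,111,113,108,108,110,110,106,77,131,132,132,
222 124,127,90,102,111,108,106,117,117,117,117,117,118,118,118,145,192,205,206,205,204,205,206,207,208,207,208,208,207,208,209,210,208,206,206,204,204,206,208,209,208,200,180,134,137,139,132,132,131,131,132,134,113,107,110,102,85,133,133,130,
230 121,122,108,93,104,137,177,176,172,174,176,171,174,170,178,147,191,205,204,204,204,205,206,207,211,208,207,207,207,208,210,208,208,206,205,203,205,205,205,210,209,198,173,175,131,113,177,178,174,174,174,170,172,130,112,95,115,131,129,127,
```

The plate spans columns 270–364 and the tube 290–344, so both are centred at 317. Release.

Request:
{"method": "apply_moves", "body": {
  "series": [
    [0,0,0,0,0,0,0.2],
    [0,0,0,0,0,0,0],
    [0,0,0,0,0,0,-1],
    [0,0,0,0,0,0,-1],
    [0,0,0,0,0,0,-1],
    [0,0,0,0,0,0,-1],
    [0,0,0,0,0,0,-1]
  ]
}}

```text
t: 17.3
tool_pos: [683.5, -60.6, 60.9]
orientation: [[-0.101, 0.995, 0.0], [0.995, 0.101, -0.0], [-0.0, 0.0, -1.0]]
contact_force: [0.4, -0.9, 0.2]
grip_width: 85.4
grasp_force: 0.0
```

Run:
```python
from h import *
o=arm.get_obs();print(o['grip_width'],o['grasp_force'],o['tool_pos'])
d=get('scene')
u=np.array([-.101,.995,0]);v=np.array([.995,.101,0]);c=np.array([683.5,-60.6,0])+u*33
for h in (86,96,106): print(h,proj(d,[c+v*12-u*190+np.array([0,0,h]),c+v*12+u*148+np.array([0,0,h])]).round(1).tolist())
cv2.imwrite('pics/c10.png',cv2.resize(d['img'][190:310,180:430,::-1],None,fx=3.2,fy=3.2))
```

```text
85.38819354223877 0.0 [683.49158339 -60.59798171  60.91965696]
86 [[224.7, 249.5], [365.8, 260.1]]
96 [[224.1, 247.0], [366.1, 257.6]]
106 [[223.4, 244.5], [366.4, 255.2]]
```

View pics/c10.png

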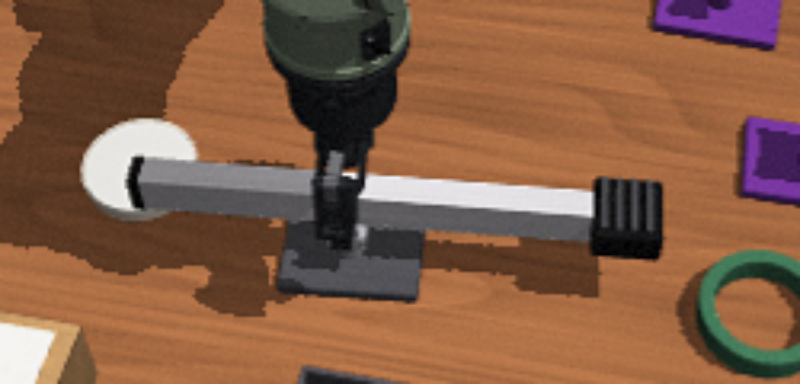

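The boom is level on the saddle: its front top edge runs (224,247) to (366,257), matching the prediction for 96 mm. I'll retreat straight up.

Request:
{"method": "apply_moves", "body": {
  "series": [
    [0,0,-0.1,0,0,0,-1],
    [0,0,-0.2,0,0,0,-1],
    [0,0,-0.3,0,0,0,-1],
    [0,0,-0.3,0,0,0,-1],
    [0,0,-0.1,0,0,0,-1],
    [0,0,0,0,0,0,-1],
    [0,0,0,0,0,0,-1],
    [0,0,0,0,0,0,-1],
    [0,0,0,0,0,0,-1],
    [0,0,0,0,0,0,-1]
  ]
}}

```text
t: 18.35
tool_pos: [683.3, -60.6, 160.3]
orientation: [[-0.101, 0.995, -0.001], [0.995, 0.101, -0.0], [0.0, -0.001, -1.0]]
contact_force: [-0.8, -0.5, 0.3]
grip_width: 85.5
grasp_force: 0.0
```

Run:
```python
from h import *
d=get('scene');g=d['img'][:,:,:].mean(2)
for c in (230,300,340,360): print(c,g[235:275,c].astype(int).tolist())
print(proj(d,[[683.5+12,-60.6,96]]),arm.get_obs()['tool_pos'])
print(arm.hand_in())
```

```text
230 [232, 230, 233, 234, 182, 136, 136, 142, 139, 137, 135, 141, 107, 82, 84, 82, 79, 84, 83, 80, 100, 111, 92, 59, 62, 60, 58, 68, 68, 60, 57, 59, 63, 64, 62, 61, 63, 64, 67, 66]
300 [110, 114, 125, 121, 115, 112, 110, 109, 108, 102, 237, 231, 229, 230, 230, 225, 231, 210, 87, 92, 95, 95, 100, 94, 89, 110, 57, 44, 48, 47, 49, 49, 49, 47, 47, 47, 89, 89, 87, 88]
340 [120, 120, 117, 109, 115, 123, 121, 124, 126, 119, 112, 117, 105, 237, 227, 228, 225, 227, 227, 230, 211, 85, 91, 95, 90, 91, 92, 89, 97, 113, 124, 129, 65, 62, 65, 54, 59, 65, 64, 63]
360 [118, 115, 115, 121, 122, 119, 121, 116, 111, 123, 124, 115, 112, 96, 202, 228, 228, 228, 227, 225, 225, 236, 138, 91, 92, 89, 92, 87, 82, 83, 66, 58, 63, 66, 68, 63, 62, 62, 57, 58]
[[288.93471591 251.818535  ]] [683.34704753 -60.58361762 160.4659076 ]
the job is handed in; nothing more can be done
None
```

The boom is on the saddle, level and let go, with its balance point about 36 mm from the middle toward the cap; I handed it in at about 18.5 s, nothing was knocked over, and no verdict came back.

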